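# Find the full fluid tin by weight and stock it in the fluids bay

### The arm

A 6-joint arm with a two-finger parallel gripper is mounted at the origin on the work surface. World frame = base frame: x ahead of the robot, y to its left, z up, the work surface at z = 0. Lengths are in m, angles in rad, forces in N, time in s.
With the tool pointing down it reaches from about 0.35 to 0.775 m from the base axis. Payload 7.3 kg.
Tool frame: the origin (TCP) lies at the very end of the fingers, on their centre line; the grasp point (between the pads) lies 19 mm behind it; z points along the fingers, y is the line along which they close (so a half turn about z gives the same grasp; the last joint's range is limited). The gripper opens to 92 mm and grips with 3 to 60 N. Pads are 19 mm wide; open, the fingers measure 130 mm over their backs; the gripper's body (75 mm by 190 mm) begins 47 mm behind the grasp point.
Start: joints at [1.201, 0.342, 1.524, -0, 1.275, -0.146], TCP at [0.116, 0.512, 0.227] pointing down, gripper open.
Joint ranges: [-2.53, 2.53], [-0.77, 2.02], [0.04, 2.7], [-1, 4.14], [0.28, 2.66], [-3.11, 3.11]. Speed limits (rad/s): [2.57, 2.57, 3.14, 3.14, 3.14, 3.14].

### API

Orientations are given as [roll, pitch, yaw] about the fixed x, y, z axes, in that order (R = Rz(yaw) Ry(pitch) Rx(roll)).
In Python, from cell import observe, read_camera, get_calibration, hand_in, search_frame gives the robot as it stands.
- The arm moves only by the tool step_arm, never from a script. Its argument "commands" is a list of rows, each an object with "translation": the shift along the tool's x, y, z in mm, a list of three; "roll": the turn about the tool's z in rad. In form: [{"translation": [x, y, z], "roll": roll}, ...]. A call has 1 to 20 rows; each row shifts and turns the commanded pose from where the row before left it, along the tool's axes as they then stand; what a row does not reach is not made up. A row lasts 1/12 s, in which the tool goes at most 41.7 mm and 7.16 degrees, less where a joint would pass 70% of its speed; a pose out of reach is approached as far as the arm can. A call is refused whole if a number of a shift passes 41.7 or a number of a turn 0.125, either way. A call with a gripper value outside its range is refused whole. "fingers" is the opening, from 0 (shut) to 1 (fully open), set as the call begins (left out, the last holds). The fingers move at their own pace and stop on an object; "grip_force" is the grip in N (left out, the last holds). Time passes only in rows, so rows that do not move let the fingers close. It gives the time, the measured TCP pose, the force, the opening and the grip force at its end, in the units of the state.
- observe(): the state, without advancing time (a new reading comes with each control period).
- read_camera(name): name is "scene" or "top"; returns the picture (420x560x3 uint8, red, green, blue); there is no depth.
- get_calibration(name): a dict with "camera_matrix" (3x3 intrinsics, pixels), "world_from_camera" (4x4, takes a point from camera to world coordinates). Camera axes: x right, y up, looking along -z (the intrinsics and any distortion apply to the point x, -y, -z); pixel columns grow to the right and rows downward; lengths in m; the calibration is good to about 2 mm. A picture is of the moment at which its call begins. get_calibration takes no time and is no camera call.
- hand_in(): hands the job in; it is judged then, once.
Trained networks look in the newest picture that a camera, given by its name, has taken for a name from the list of things; names that differ only in an ending like _2 or _b are one class to them, and where a whole thing is asked for, a point or a joint stands for the part that bears it (a point fixed in the world has none). Each returns a list of dicts, best first, with "confidence" (0 to 1); they miss things now and then, are a little off and sometimes report something else, mostly with a low value. They report only what shows in the picture. A call takes as long as a camera call. They do not tell look-alikes from the thing itself.
- search_frame(camera, name): "at" ([x, y, z] in m, in world coordinates, good to about 4 mm: the middle of the surface that is visible of it).
The state is a dict: "time": time; "qpos": joint angles; "qvel": joint speeds; "joint_efforts": joint torques, N m; "tool_pos": TCP position; "tool_rot": TCP orientation; "contact_force": force on the tool from outside, world axes, zero at the start; "torque": the same for the moment, N m; "opening": finger opening in m; "grip_force": force on a finger pad.
Only numpy, scipy, OpenCV 4.12 (cv2) and the standard library are available. Lean on these libraries where they do the work, as an engineer would, in place of code of your own. Each camera call takes 0.05 s, during which the arm holds its last target. There are 200 camera calls.

### The job

Only one of the three identical tins in the carton is full: find it by lifting them by their caps just enough to feel their weight, and never take an empty one right out of the carton. Stand the full tin on the black mat and let go of it, then take it afresh by the sides of its body and stand it in the fluids bay, under the shelf and squarely on the yellow pad behind the lip, its long side running front to back. Leave the empties standing in the carton, let no tin tip over and do not disturb the other goods.

Things in the scene. Friction and masses are not known exactly. Their poses are not given: they have to be found in the camera images.
- tin_a_center (a point): centre of tin a, one of three look-alike closed fluid tins (silver, red label, black cap): upright body 76 (x) x 46 (y) x 110 mm high, this point half-way up the body, 55 mm above its underside, z up. A solid round cap, 30 mm across, stands mid-top from 55 to 89 mm above this point. Empty tins weigh 60 to 100 g, the full one 360 to 480 g; any of the three may be the full one
- tin_b_center (a point): centre of tin b, one of three look-alike closed fluid tins (silver, red label, black cap): upright body 76 (x) x 46 (y) x 110 mm high, this point half-way up the body, 55 mm above its underside, z up. A solid round cap, 30 mm across, stands mid-top from 55 to 89 mm above this point. Empty tins weigh 60 to 100 g, the full one 360 to 480 g; any of the three may be the full one
- tin_c_center (a point): centre of tin c, one of three look-alike closed fluid tins (silver, red label, black cap): upright body 76 (x) x 46 (y) x 110 mm high, this point half-way up the body, 55 mm above its underside, z up. A solid round cap, 30 mm across, stands mid-top from 55 to 89 mm above this point. Empty tins weigh 60 to 100 g, the full one 360 to 480 g; any of the three may be the full one
- carton_floor (a point): cardboard carton, fixed on the table; this point: middle of its inner floor, 4 mm above the table. Outside 96 (x) x 188 (y) x 100 mm high, walls and two dividers 4 mm thick and 100 mm high, making three cells in a row at y = -61, 0, +61 mm, each 88 (x) x 57 mm (y), a tin in each with its 76 mm side along x. Only the caps and the top 14 mm of the tins stand out
- mat_top (a point): black rubber mat, 130 x 130 x 4 mm, fixed flat on the table; this point is the middle of its top face
- bay_floor (a point): middle of the fluids bay (yellow pad 90 (x) x 86 mm (y), yellow front lip) on the floor of a blue and orange bench rack fixed on the table; 4 mm above the table. +x points into the rack, away from the robot; y along it. Front lip: x = -52 to -48 mm, 12 mm high above the floor. Back rail: inner face x = +48 mm, 36 mm high. Goods stand at about y = +135 and -135, posts at +-206 mm
- board_front (a point): middle of the front lower edge of the rack's shelf board, straight above the bay: 22 mm nearer the front than the bay's middle and 207 mm above the bay's floor. The board runs from here 88 mm into the rack (+x) and along the whole rack, its front an orange beam 16 mm high; a yellow patch on top is above the bay, small stock up to 40 mm high on its ends
- oil_filter: orange oil filter standing in the rack, 72 mm across, 92 mm high; origin under its centre. Not to be disturbed
- pad_box: cardboard box standing in the rack, 70 x 60 x 90 mm; origin under its centre. Not to be disturbed
- brake_disc: steel brake disc lying on the table, 200 mm across, 35 mm high; origin under its centre. Not to be disturbed
- spring: green coil spring standing on the table, 60 mm across, 116 mm high; origin under its centre. Not to be disturbed
- wrench: steel wrench lying on the table along its x axis, about 180 mm long. Not to be disturbed
- screwdriver: screwdriver lying on the table along its x axis, about 200 mm long. Not to be disturbed
- cleaner: blue spray can, 60 mm across, 160 mm high, standing on the table; origin under its centre. Not to be disturbed
Things that resemble listed ones, but are neither listed nor needed, are in the scene too. Of the things shaped like the part that bears mat_top, the black one is meant.

How it is judged:
By the outcome, as a careful person would: the job done as asked, in the order asked, and still so for the second after the job is handed in, with the robot touching nothing.
It also fails if it takes over 72 s, if anything falls off the work surface, if the arm or the gripper's body presses on something with over 40 N, if the wrist force passes 120 N, or if a joint passes its speed limit or range.

## Working session

There is one attempt and no reset: what is moved stays moved. The work goes in short steps, Python scripts to look and compute and a tool call to move; the robot and the scene stay as the last step left them, time stands still between calls to the robot, and variables do not carry over. Pictures are saved under pics/ and viewed, at most 10 in all, crops included, and the job is handed in when it is done.

Besides the shell and the picture viewer there is one more tool, called after "Request:" as name(argument=value, ...), one argument or row to a line, values as JSON. step_arm: Moves the arm, as the interface text tells. Its arguments: {"type":"object","properties":{"commands":{"type":"array"},"fingers":{"type":"number"},"grip_force":{"type":"number"}},"required":["commands"]}

```bash
mkdir -p pics
python3 - <<'E'
from cell import *
import cv2,numpy as np
for c in ("scene","top"):
    im=read_camera(c); cv2.imwrite(f"pics/{c}0.png",im[:,:,::-1])
    k=get_calibration(c); print(c,np.round(k["camera_matrix"],1).tolist(),np.round(k["world_from_camera"],3).tolist(), [x for x in k if x not in("camera_matrix","world_from_camera")])
    for n in ["tin_a_center","carton_floor","mat_top","bay_floor","board_front","oil_filter","pad_box","brake_disc","spring","cleaner","wrench","screwdriver"]:
        print(n,[(np.round(d["at"],3).tolist(),round(d["confidence"],2)) for d in search_frame(c,n)])
s=observe();print(s)
E
```

```text
scene [[436.3, 0.0, 276.9], [0.0, 436.3, 210.3], [0.0, 0.0, 1.0]] [[0.386, -0.516, 0.764, 1.515], [0.922, 0.204, -0.328, -0.352], [0.014, 0.832, 0.555, 0.901], [0.0, 0.0, 0.0, 1.0]] []
tin_a_center [([0.545, 0.356, 0.115], 0.57), ([0.645, -0.241, 0.216], 0.53)]
carton_floor [([0.573, 0.272, 0.057], 0.84)]
mat_top [([0.338, 0.158, 0.001], 0.77)]
bay_floor [([0.644, -0.241, 0.212], 0.73)]
board_front [([0.646, -0.244, 0.213], 0.56)]
oil_filter [([0.572, -0.32, 0.076], 0.88), ([0.545, 0.286, 0.11], 0.44)]
pad_box [([0.746, -0.129, 0.09], 0.95)]
brake_disc [([0.475, 0.553, 0.01], 0.66), ([0.715, 0.269, 0.024], 0.24)]
spring [([0.742, 0.064, 0.071], 0.94)]
cleaner [([0.664, 0.434, 0.1], 0.78)]
wrench [([0.38, -0.345, 0.006], 0.46)]
screwdriver [([0.715, 0.269, 0.023], 0.7)]
top [[480.4, 0.0, 277.5], [0.0, 480.4, 207.3], [0.0, 0.0, 1.0]] [[-0.015, 0.98, -0.197, 0.2], [-1.0, -0.012, 0.016, 0.115], [0.014, 0.197, 0.98, 1.384], [0.0, 0.0, 0.0, 1.0]] []
tin_a_center [([0.521, 0.357, 0.115], 0.78)]
carton_floor [([0.484, 0.295, 0.088], 0.82)]
mat_top [([0.191, -0.288, 0.003], 0.88), ([0.483, -0
[... 397 characters left out ...]
08], 0.58)]
screwdriver []
{'time': 1.3, 'qpos': array([ 1.20103475e+00,  3.42025298e-01,  1.52408908e+00,  2.14980569e-06,
        1.27538335e+00, -1.45989763e-01]), 'qvel': array([-0.00106788,  0.00058222, -0.00021182,  0.00125266,  0.00022748,
       -0.00024152]), 'joint_efforts': array([ 1.24353692e-04, -4.31142282e+01, -2.44478488e+01,  7.18653132e-02,
        4.85661998e-02,  1.62078470e-05]), 'tool_pos': array([0.11648539, 0.51194445, 0.22673119]), 'tool_rot': array([3.14149844e+00, 1.17738766e-05, 2.91782021e+00]), 'contact_force': array([0.04987839, 0.10513733, 0.41228755]), 'torque': array([-0.0183948 ,  0.03516226, -0.03098396]), 'grip_force': 0.0, 'opening': 0.09201963864643446}
```

View pics/scene0.png

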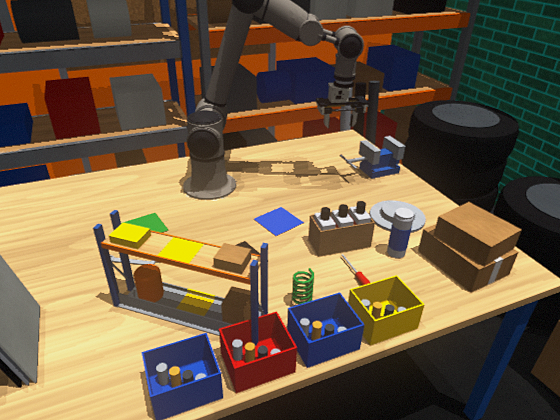

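View pics/top0.png

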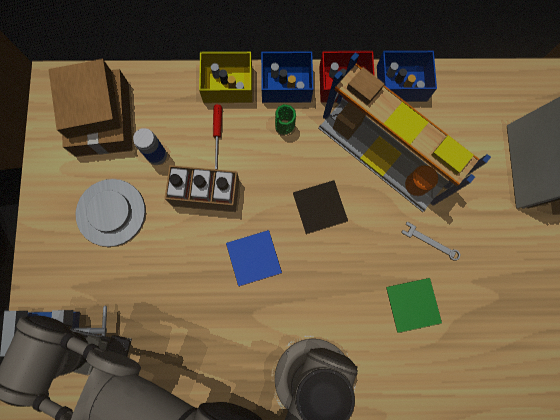

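Top view: black mat at (320,206). Look-alike mats are blue (254,257) and green (414,305). Tin caps at (177,181), (200,182) and (222,184) in the carton. The rack's yellow pad shows at (380,157), and the yellow patch on the shelf at (407,122). I choose the black mat and check it and the carton in a close crop.

Run:
```python
import cv2,numpy as np
im=cv2.imread("pics/top0.png")
a=cv2.resize(im[155:220,155:255],None,fx=7.9,fy=7.9,interpolation=cv2.INTER_CUBIC)[:560]
b=cv2.resize(im[50:245,290:500],None,fx=3.05,fy=3.05,interpolation=cv2.INTER_CUBIC)
cv2.imwrite("pics/ca.png",a);cv2.imwrite("pics/cb.png",b);print(a.shape,b.shape)
```

```text
(514, 790, 3) (595, 640, 3)
```

View pics/ca.png

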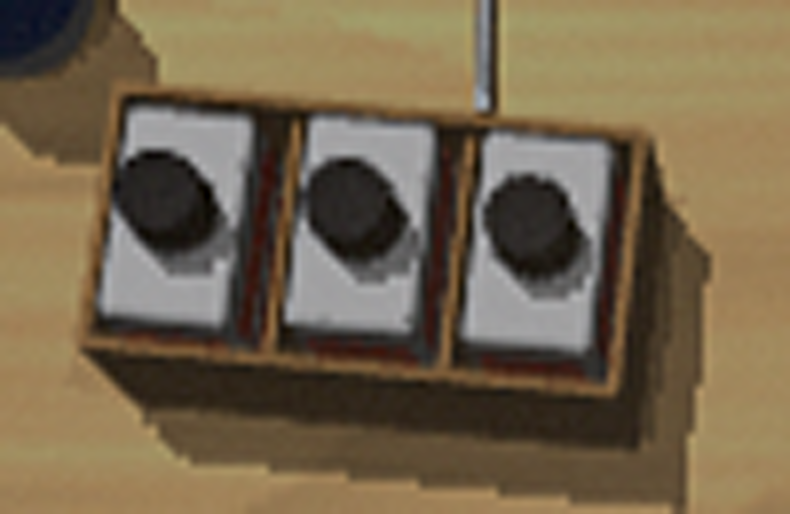

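View pics/cb.png

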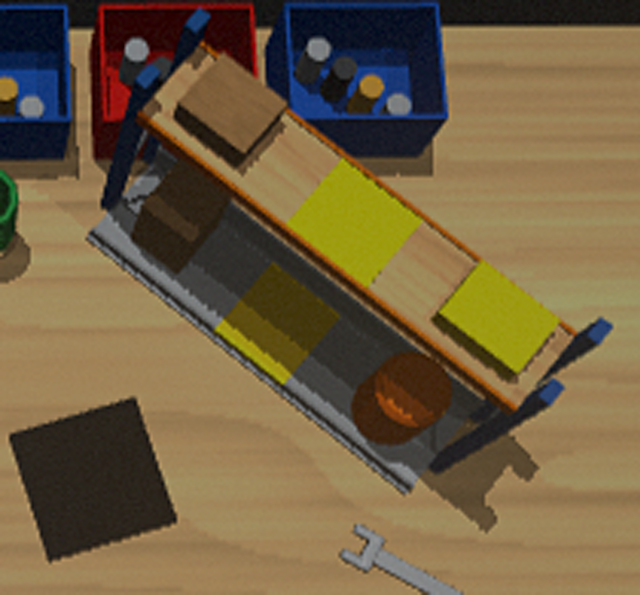

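```bash
cat > h.py <<'E'
import numpy as np
from cell import *
def pix(cam,p,z):
    k=get_calibration(cam);K=np.array(k["camera_matrix"]);T=np.array(k["world_from_camera"])
    d=np.linalg.inv(K)@[p[0],p[1],1.]; d=T[:3,:3]@[d[0],-d[1],-d[2]]
    return T[:3,3]+d*(z-T[2,3])/d[2]
def proj(cam,P):
    k=get_calibration(cam);K=np.array(k["camera_matrix"]);T=np.array(k["world_from_camera"])
    q=T[:3,:3].T@(np.array(P)-T[:3,3]); u=K@[q[0],-q[1],-q[2]]; return u[:2]/u[2]
E
python3 - <<'E'
from h import *
A=lambda c:(c[0]/7.9+155-.44,c[1]/7.9+155-.44)
B=lambda c:(c[0]/3.05+290-.34,c[1]/3.05+50-.34)
def show(n,f,pts,z):
    r=np.array([pix("top",f(p),z)[:2] for p in pts]);print(n,np.round(r,4).tolist(),"mean",np.round(r.mean(0),4),"ang",[round(float(np.degrees(np.arctan2(*(r[(i+1)%len(r)]-r[i])[::-1]))),1) for i in range(len(r))],"len",[round(float(np.linalg.norm(r[(i+1)%len(r)]-r[i])),4) for i in range(len(r))])
show("carton",A,[(113,88),(650,132),(612,392),(82,345)],.1)
show("caps",A,[(158,195),(351,201),(530,217)],.148)
show("lip",B,[(217,328),(288,383)],.016)
show("padfl",B,[(275,264),(340,318)],.004)
show("patch",B,[(290,218),(345,157),(420,225),(368,283)],.227)
show("beam",B,[(140,118),(515,410)],.227)
show("lipall",B,[(88,235),(408,490)],.016)
show("mat",B,[(10,436),(135,399),(176,520),(50,560)],.004)
E
```

```text
carton [[0.5795, 0.3919], [0.5615, 0.204], [0.4686, 0.2169], [0.4874, 0.3998]] mean [0.5243 0.3032] ang [-95.5, 172.1, 84.1, -4.9] len [0.1887, 0.0937, 0.1839, 0.0924]
caps [[0.5279, 0.3654], [0.5251, 0.3008], [0.5189, 0.2408]] mean [0.524  0.3023] ang [-92.5, -95.9, 85.9] len [0.0647, 0.0603, 0.1249]
lip [[0.6243, -0.1585], [0.5681, -0.2248]] mean [ 0.5962 -0.1916] ang [-130.3, 49.7] len [0.0869, 0.0869]
padfl [[0.6936, -0.222], [0.637, -0.2831]] mean [ 0.6653 -0.2525] ang [-132.8, 47.2] len [0.0833, 0.0833]
patch [[0.6544, -0.1825], [0.7085, -0.2325], [0.6471, -0.2916], [0.5966, -0.2442]] mean [ 0.6516 -0.2377] ang [-42.7, -136.1, 136.9, 46.9] len [0.0737, 0.0853, 0.0693, 0.0845]
beam [[0.7454, -0.06], [0.4864, -0.3574]] mean [ 0.6159 -0.2087] ang [-131.1, 48.9] len [0.3944, 0.3944]
lipall [[0.7213, -0.0356], [0.4611, -0.3336]] mean [ 0.5912 -0.1846] ang [-131.1, 48.9] len [0.3956, 0.3956]
mat [[0.5214, 0.0452], [0.5569, -0.0773], [0.4369, -0.1121], [0.3998, 0.0097]] mean [ 0.4788 -0.0336] ang [-73.8, -163.8, 106.9, 16.3] len [0.1276, 0.1249, 0.1273, 0.1266]
```

Run:
```python
import cv2,numpy as np
from h import *
print(proj("scene",[.116,.512,.227]),proj("scene",[.116,.512,.427]),proj("top",[.116,.512,.227]),proj("top",[.116,.512,.293]))
for L in (-.095,.095,-.046,.046):
  for nm,d in(("y",np.array([-np.sin(2.918),np.cos(2.918),0])),("x",np.array([np.cos(2.918),np.sin(2.918),0]))):
    print(L,nm,proj("scene",np.array([.116,.512,.293])+d*L).round(),proj("top",np.array([.116,.512,.293])+d*L).round())
s=cv2.imread("pics/scene0.png")[0:190,290:440];t=cv2.imread("pics/top0.png")[280:420,0:180]
s=cv2.resize(s,None,fx=3.1,fy=3.1,interpolation=2);t=cv2.resize(t,None,fx=1.8,fy=1.8,interpolation=2)
o=np.zeros((589,465+324,3),np.uint8);o[:s.shape[0],:465]=s;o[:t.shape[0],465:]=t
cv2.imwrite("pics/g.png",o)
```

```text
[339.35948921 124.94066436] [344.38823538  74.16510673] [ 99.43084845 343.75345375] [ 88.84084488 346.21612295]
-0.095 y [364. 108.] [ 47. 337.]
-0.095 x [348. 118.] [101. 303.]
0.095 y [317. 110.] [131. 356.]
0.095 x [334. 101.] [ 76. 391.]
-0.046 y [352. 108.] [ 68. 342.]
-0.046 x [344. 113.] [ 95. 325.]
0.046 y [329. 110.] [109. 351.]
0.046 x [338. 105.] [ 83. 368.]
```

View pics/g.png

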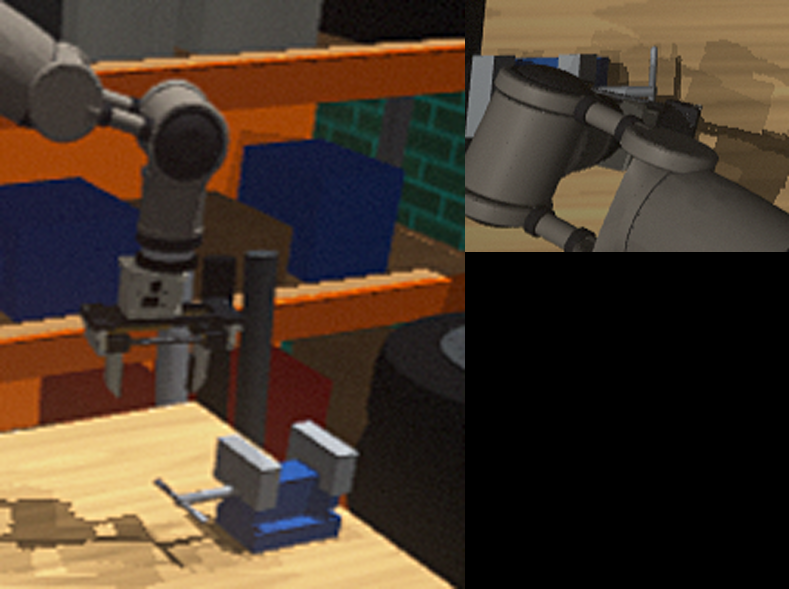

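The close crops confirm the black mat (about 0.479, -0.034, measured 127 mm square) and three tins in the carton (centre 0.524, 0.303, y axis at 84.5°). The bay comes out at about (0.633, -0.223), running inwards at -41°. First I roll the tool to match the carton.

Request:
step_arm(
  commands=[
    {"translation":[0,0,0],"roll":0.12},
    {"translation":[0,0,0],"roll":0.12},
    {"translation":[0,0,0],"roll":0.12},
    {"translation":[0,0,0],"roll":0.12},
    {"translation":[0,0,0],"roll":0.12},
    {"translation":[0,0,0],"roll":0.12},
    {"translation":[0,0,0],"roll":0.12},
    {"translation":[0,0,0],"roll":0.12},
    {"translation":[0,0,0],"roll":0.12},
    {"translation":[0,0,0],"roll":0.12},
    {"translation":[0,0,0],"roll":0.12},
    {"translation":[0,0,0],"roll":0.12},
  ],
  fingers=0.6,
)

```text
time: 2.3
tool_pos: [0.1165, 0.512, 0.2267]
tool_rot: [-3.142, -0.0, 1.472]
contact_force: [-0.3, 0.6, 0.2]
opening: 0.055
grip_force: 0.0
```

Request:
step_arm(
  commands=[
    {"translation":[-9,35.5,0],"roll":0},
    {"translation":[-9,35.5,0],"roll":0},
    {"translation":[-9,35.5,0],"roll":0},
    {"translation":[-9,35.5,0],"roll":0},
    {"translation":[-9,35.5,0],"roll":0},
    {"translation":[-9,35.5,0],"roll":0},
    {"translation":[-9,35.5,0],"roll":0},
    {"translation":[-9,35.5,0],"roll":0},
    {"translation":[-9,35.5,0],"roll":0},
    {"translation":[-9,35.5,0],"roll":0},
    {"translation":[-9,35.5,0],"roll":0},
    {"translation":[-9,35.5,0],"roll":0},
    {"translation":[0,0,0],"roll":0},
    {"translation":[0,0,0],"roll":0},
  ],
)

```text
time: 3.47
tool_pos: [0.532, 0.3636, 0.2257]
tool_rot: [-3.141, 0.001, 1.475]
contact_force: [-1.0, -0.3, -0.1]
opening: 0.0551
grip_force: 0.0
```

Request:
step_arm(
  commands=[
    {"translation":[0,-1,30],"roll":0},
    {"translation":[0,0,30],"roll":0},
    {"translation":[0,0,25],"roll":0},
    {"translation":[0,0,15],"roll":0},
    {"translation":[0,0,7],"roll":0},
    {"translation":[0,0,0],"roll":0},
  ],
)

```text
time: 3.97
tool_pos: [0.5278, 0.3653, 0.1183]
tool_rot: [-3.139, 0.002, 1.479]
contact_force: [-0.1, 0.4, 1.0]
opening: 0.0551
grip_force: 0.0
```

Request:
step_arm(
  commands=[
    {"translation":[0,0,0],"roll":0},
    {"translation":[0,0,0],"roll":0},
    {"translation":[0,0,0],"roll":0},
    {"translation":[0,0,0],"roll":0},
    {"translation":[0,0,0],"roll":0},
  ],
  fingers=0,
  grip_force=20,
)

```text
time: 4.38
tool_pos: [0.5301, 0.3651, 0.1207]
tool_rot: [3.14, -0.001, 1.478]
contact_force: [0.0, -0.4, 2.9]
opening: 0.0295
grip_force: 20.0
```

Request:
step_arm(
  commands=[
    {"translation":[0,0,-4],"roll":0},
    {"translation":[0,0,-4],"roll":0},
    {"translation":[0,0,-4],"roll":0},
    {"translation":[0,0,0],"roll":0},
    {"translation":[0,0,0],"roll":0},
    {"translation":[0,0,0],"roll":0},
  ],
)

```text
time: 4.88
tool_pos: [0.5295, 0.3649, 0.1317]
tool_rot: [-3.141, 0.0, 1.478]
contact_force: [-0.1, -0.3, -0.7]
opening: 0.0299
grip_force: 20.0
```

Run:
```python
from h import *
import cv2
for i in range(3):
    im=read_camera("scene");s=observe();print(s["contact_force"].round(2),s["torque"].round(3),s["joint_efforts"].round(2),s["opening"])
```

```text
[-0.5   0.15  0.19] [-0.091  0.078  0.049] [-0.000e+00 -5.758e+01 -2.408e+01  8.000e-02 -2.000e-02  0.000e+00] 0.029798891421479252
[ 0.65 -0.6  -0.46] [-0.076  0.048  0.03 ] [ 0.000e+00 -5.750e+01 -2.402e+01  8.000e-02 -1.000e-02 -0.000e+00] 0.029124235817842428
[-0.36 -0.85 -1.1 ] [-0.111  0.005 -0.014] [-0.000e+00 -5.744e+01 -2.399e+01  8.000e-02 -1.000e-02 -0.000e+00] 0.029531338709801125
```

Request:
step_arm(
  commands=[
    {"translation":[0,0,5],"roll":0},
    {"translation":[0,0,5],"roll":0},
    {"translation":[0,0,1],"roll":0},
    {"translation":[0,0,0],"roll":0},
  ],
)

```text
time: 5.37
tool_pos: [0.5297, 0.3649, 0.1205]
tool_rot: [3.142, 0.0, 1.478]
contact_force: [0.1, 0.3, -0.4]
opening: 0.0294
grip_force: 20.0
```

Request:
step_arm(
  commands=[
    {"translation":[0,0,0],"roll":0},
    {"translation":[0,0,0],"roll":0},
    {"translation":[0,0,0],"roll":0},
    {"translation":[0,0,-25],"roll":0},
    {"translation":[0,0,-25],"roll":0},
    {"translation":[-30,0,0],"roll":0},
    {"translation":[-31,0,0],"roll":0},
    {"translation":[0,0,0],"roll":0},
    {"translation":[0,0,25],"roll":0},
    {"translation":[0,0,25],"roll":0},
    {"translation":[0,0,0],"roll":0},
  ],
  fingers=0.55,
)

```text
time: 6.28
tool_pos: [0.5214, 0.3031, 0.1162]
tool_rot: [-3.134, 0.004, 1.477]
contact_force: [-0.7, 0.2, -0.5]
opening: 0.051
grip_force: 0.0
```

Request:
step_arm(
  commands=[
    {"translation":[0,0,0],"roll":0},
    {"translation":[0,0,0],"roll":0},
    {"translation":[0,0,0],"roll":0},
    {"translation":[0,0,0],"roll":0},
    {"translation":[0,0,0],"roll":0},
  ],
  fingers=0,
)

```text
time: 6.7
tool_pos: [0.5247, 0.3046, 0.122]
tool_rot: [3.139, -0.001, 1.478]
contact_force: [-0.1, 0.0, 3.4]
opening: 0.0294
grip_force: 19.9
```

Request:
step_arm(
  commands=[
    {"translation":[0,0,-4],"roll":0},
    {"translation":[0,0,-4],"roll":0},
    {"translation":[0,0,-4],"roll":0},
    {"translation":[0,0,0],"roll":0},
    {"translation":[0,0,0],"roll":0},
    {"translation":[0,0,0],"roll":0},
  ],
)

```text
time: 7.2
tool_pos: [0.5239, 0.3042, 0.1327]
tool_rot: [-3.141, -0.0, 1.478]
contact_force: [-0.7, -0.2, -0.3]
opening: 0.0296
grip_force: 19.9
```

Run:
```python
from h import *
for i in range(3):
    im=read_camera("scene");s=observe();print(s["contact_force"].round(2),s["torque"].round(3),s["joint_efforts"].round(2),s["opening"])
```

```text
[-0.66 -0.31 -0.86] [-0.052  0.063  0.016] [ 1.000e-02 -5.368e+01 -2.327e+01  8.000e-02 -1.000e-02  0.000e+00] 0.029326574569383944
[ 0.46  0.08 -1.36] [-0.141  0.063  0.021] [ 1.000e-02 -5.361e+01 -2.322e+01  8.000e-02 -0.000e+00 -0.000e+00] 0.029660277746822863
[ 0.15  0.01 -0.43] [-0.096  0.079 -0.027] [ 1.000e-02 -5.355e+01 -2.319e+01  8.000e-02 -0.000e+00 -0.000e+00] 0.029918632849563823
```

Request:
step_arm(
  commands=[
    {"translation":[0,0,5],"roll":0},
    {"translation":[0,0,5],"roll":0},
    {"translation":[0,0,1],"roll":0},
    {"translation":[0,0,0],"roll":0},
  ],
)

```text
time: 7.68
tool_pos: [0.5245, 0.3042, 0.1216]
tool_rot: [3.141, -0.0, 1.478]
contact_force: [0.8, 0.4, -0.0]
opening: 0.0296
grip_force: 20.0
```

Request:
step_arm(
  commands=[
    {"translation":[0,0,0],"roll":0},
    {"translation":[0,0,0],"roll":0},
    {"translation":[0,0,0],"roll":0},
    {"translation":[0,0,-25],"roll":0},
    {"translation":[0,0,-25],"roll":0},
    {"translation":[-30,0,0],"roll":0},
    {"translation":[-31,0,0],"roll":0},
    {"translation":[0,0,0],"roll":0},
    {"translation":[0,0,25],"roll":0},
    {"translation":[0,0,24],"roll":0},
    {"translation":[0,0,0],"roll":0},
  ],
  fingers=0.55,
)

```text
time: 8.6
tool_pos: [0.5156, 0.2426, 0.1185]
tool_rot: [-3.134, 0.003, 1.477]
contact_force: [-1.1, -1.3, -1.5]
opening: 0.0505
grip_force: 0.0
```

Request:
step_arm(
  commands=[
    {"translation":[0,0,0],"roll":0},
    {"translation":[0,0,0],"roll":0},
    {"translation":[0,0,0],"roll":0},
    {"translation":[0,0,0],"roll":0},
    {"translation":[0,0,0],"roll":0},
  ],
  fingers=0,
  grip_force=30,
)

```text
time: 9.02
tool_pos: [0.5194, 0.2439, 0.1241]
tool_rot: [3.138, -0.001, 1.478]
contact_force: [2.4, 0.0, 3.8]
opening: 0.0297
grip_force: 30.0
```

Request:
step_arm(
  commands=[
    {"translation":[0,0,-4],"roll":0},
    {"translation":[0,0,-4],"roll":0},
    {"translation":[0,0,-4],"roll":0},
    {"translation":[0,0,0],"roll":0},
    {"translation":[0,0,0],"roll":0},
    {"translation":[0,0,0],"roll":0},
  ],
)

```text
time: 9.52
tool_pos: [0.5181, 0.2434, 0.1345]
tool_rot: [-3.141, 0.0, 1.478]
contact_force: [-0.1, 0.6, -3.8]
opening: 0.0296
grip_force: 30.0
```

Run:
```python
from h import *
for i in range(3):
    im=read_camera("scene");s=observe();print(s["contact_force"].round(2),s["torque"].round(3),s["joint_efforts"].round(2),s["opening"])
```

```text
[-0.16 -0.79 -3.78] [-0.109  0.048  0.011] [ 1.000e-02 -5.204e+01 -2.365e+01  7.000e-02  0.000e+00  0.000e+00] 0.029342252830728142
[-0.41 -0.17 -4.44] [-0.161  0.07   0.015] [ 1.000e-02 -5.197e+01 -2.360e+01  7.000e-02  1.000e-02  0.000e+00] 0.029235008734653713
[-0.65 -0.85 -2.8 ] [-0.116  0.086 -0.035] [ 1.000e-02 -5.192e+01 -2.357e+01  7.000e-02  1.000e-02  0.000e+00] 0.029558801288401878
```

Two tins weigh about 0.7 N, so they are empty. The third (cell at -y) weighs about 3.9 N and is the full one. I take it out to the mat.

Request:
step_arm(
  commands=[
    {"translation":[0,0,-15],"roll":0},
    {"translation":[0,0,-25],"roll":0},
    {"translation":[0,0,-30],"roll":0},
    {"translation":[0,0,-30],"roll":0},
    {"translation":[0,0,-15],"roll":0},
    {"translation":[-10,0,0],"roll":0},
    {"translation":[-20,-1,0],"roll":0},
    {"translation":[-30,-2,0],"roll":0},
    {"translation":[-30,-2,0],"roll":0},
    {"translation":[-35,-2,0],"roll":0},
    {"translation":[-35,-2,0],"roll":0},
    {"translation":[-35,-2,0],"roll":0},
    {"translation":[-35,-2,0],"roll":0},
    {"translation":[-30,0,0],"roll":0},
    {"translation":[-15,0,0],"roll":0},
    {"translation":[-5,0,0],"roll":0},
  ],
)

```text
time: 11.0
tool_pos: [0.478, -0.037, 0.2482]
tool_rot: [-3.139, 0.001, 1.474]
contact_force: [-0.2, 0.9, -3.6]
opening: 0.0296
grip_force: 30.0
```

Request:
step_arm(
  commands=[
    {"translation":[0,0,15],"roll":0.08},
    {"translation":[0,0,15],"roll":0.1},
    {"translation":[0,0,20],"roll":0.1},
    {"translation":[0,0,20],"roll":0.1},
    {"translation":[0,0,15],"roll":0.1},
    {"translation":[0,0,10],"roll":0.1},
    {"translation":[0,0,5],"roll":0.05},
    {"translation":[0,0,0],"roll":0},
    {"translation":[0,0,0],"roll":0},
  ],
)

```text
time: 11.75
tool_pos: [0.4787, -0.0335, 0.1489]
tool_rot: [-3.14, 0.001, 0.85]
contact_force: [0.6, -0.0, -3.2]
opening: 0.0291
grip_force: 30.0
```

Request:
step_arm(
  commands=[
    {"translation":[0,0,10],"roll":0},
    {"translation":[0,0,7],"roll":0},
    {"translation":[0,0,4],"roll":0},
    {"translation":[0,0,2],"roll":0},
    {"translation":[0,0,1],"roll":0},
    {"translation":[0,0,0.5],"roll":0},
    {"translation":[0,0,0],"roll":0},
  ],
)

```text
time: 12.33
tool_pos: [0.4795, -0.0342, 0.1254]
tool_rot: [3.141, -0.0, 0.848]
contact_force: [0.2, 1.0, -4.2]
opening: 0.0296
grip_force: 30.0
```

Request:
step_arm(
  commands=[
    {"translation":[0,0,1],"roll":0},
    {"translation":[0,0,1],"roll":0},
    {"translation":[0,0,0],"roll":0},
  ],
)

```text
time: 12.58
tool_pos: [0.4799, -0.0344, 0.124]
tool_rot: [3.14, -0.001, 0.848]
contact_force: [0.0, -1.3, 1.7]
opening: 0.0297
grip_force: 30.0
```

Request:
step_arm(
  commands=[
    {"translation":[0,0,0],"roll":0},
    {"translation":[0,0,0],"roll":0},
    {"translation":[0,0,0],"roll":0},
    {"translation":[0,0,-20],"roll":0},
    {"translation":[0,0,-30],"roll":0},
    {"translation":[0,0,-30],"roll":-0.1},
    {"translation":[0,0,-30],"roll":-0.12},
    {"translation":[0,0,-30],"roll":-0.12},
    {"translation":[0,0,-30],"roll":-0.12},
    {"translation":[0,0,-30],"roll":-0.12},
    {"translation":[0,0,0],"roll":-0.12},
    {"translation":[0,0,0],"roll":-0.12},
    {"translation":[0,0,0],"roll":-0.12},
    {"translation":[0,0,0],"roll":-0.12},
    {"translation":[0,0,0],"roll":-0.12},
    {"translation":[0,0,0],"roll":-0.12},
    {"translation":[0,0,0],"roll":-0.12},
    {"translation":[0,0,0],"roll":-0.12},
    {"translation":[0,0,0],"roll":-0.03},
  ],
  fingers=0.7,
)

```text
time: 14.17
tool_pos: [0.4793, -0.0341, 0.3231]
tool_rot: [3.142, -0.0, 2.424]
contact_force: [0.0, -0.3, 0.4]
opening: 0.0644
grip_force: 0.0
```

Request:
step_arm(
  commands=[
    {"translation":[0,0,-33],"roll":0},
    {"translation":[0,0,-33],"roll":0},
    {"translation":[0,0,-33],"roll":0},
    {"translation":[-28,-20.5,0],"roll":0},
    {"translation":[-28,-20.5,0],"roll":0},
    {"translation":[-28,-20.5,0],"roll":0},
    {"translation":[-28,-20.5,0],"roll":0},
    {"translation":[-28,-20.5,0],"roll":0},
    {"translation":[-28,-20.5,0],"roll":0},
    {"translation":[-28,-20.5,0],"roll":0},
    {"translation":[-28,-20.5,0],"roll":0},
    {"translation":[-28,-20.5,0],"roll":0},
    {"translation":[-28,-20.5,0],"roll":0},
    {"translation":[-28,-20.5,0],"roll":0},
    {"translation":[-28,-20.5,0],"roll":0},
    {"translation":[-28,-20.5,0],"roll":0},
    {"translation":[-28,-20.5,0],"roll":0},
    {"translation":[0,0,0],"roll":0},
  ],
)

```text
time: 15.67
tool_pos: [0.5606, -0.4874, 0.3965]
tool_rot: [3.141, 0.007, 2.413]
contact_force: [0.2, -0.9, -0.8]
opening: 0.0645
grip_force: 0.0
```

Request:
step_arm(
  commands=[
    {"translation":[-20,0,0],"roll":0},
    {"translation":[-20,0,0],"roll":0},
    {"translation":[-20,0,0],"roll":0},
    {"translation":[-20,0,0],"roll":0},
    {"translation":[0,0,0],"roll":0},
  ],
)

```text
time: 16.08
tool_pos: [0.5876, -0.5044, 0.3759]
tool_rot: [3.14, 0.063, 2.419]
contact_force: [-0.1, 0.7, -0.5]
opening: 0.0647
grip_force: 0.0
```

Request:
step_arm(
  commands=[
    {"translation":[-40,0,0],"roll":0},
    {"translation":[-40,0,0],"roll":0},
    {"translation":[-40,0,0],"roll":0},
    {"translation":[-40,0,0],"roll":0},
    {"translation":[0,0,0],"roll":0},
  ],
)

```text
time: 16.5
tool_pos: [0.6288, -0.543, 0.3305]
tool_rot: [3.139, 0.152, 2.418]
contact_force: [0.4, 0.3, -0.4]
opening: 0.0644
grip_force: 0.0
```

Request:
step_arm(
  commands=[
    {"translation":[30,0,0],"roll":0},
    {"translation":[30,0,0],"roll":0},
    {"translation":[30,0,0],"roll":0},
    {"translation":[0,0,0],"roll":0},
  ],
)

```text
time: 16.83
tool_pos: [0.5811, -0.5005, 0.322]
tool_rot: [3.138, 0.137, 2.418]
contact_force: [0.3, 0.3, -3.0]
opening: 0.064
grip_force: 0.0
```

Request:
step_arm(
  commands=[
    {"translation":[-35,0,-25],"roll":0},
    {"translation":[-35,0,-25],"roll":0},
    {"translation":[-35,0,-25],"roll":0},
    {"translation":[-35,0,-25],"roll":0},
    {"translation":[-35,0,-25],"roll":0},
    {"translation":[-35,0,-25],"roll":0},
    {"translation":[-35,0,-25],"roll":0},
    {"translation":[-35,0,-25],"roll":0},
    {"translation":[-35,0,-25],"roll":0},
    {"translation":[-35,0,-25],"roll":0},
  ],
)

```text
time: 17.67
tool_pos: [0.6155, -0.5366, 0.4701]
tool_rot: [3.137, 0.365, 2.417]
contact_force: [-0.5, 0.1, -0.3]
opening: 0.0646
grip_force: 0.0
```

```bash
python3 -c "
from h import *
s=observe();print(s['qpos'].round(3),s['qvel'].round(3),s['tool_pos'],s['tool_rot'])"
```

```text
[-0.827  0.841  0.036  0.043  1.902 -1.652] [-0.022 -0.19   0.002  0.039 -0.107  0.   ] [ 0.61548747 -0.53657909  0.47011652] [3.13739392 0.36467041 2.41687952]
```

Deliberately over-reaching tilted the tool by 0.365 rad (21°) towards -41°, and the tilt persists, which is what entering under the shelf needs. Next, a look at the tin on the mat, and the move to the regrasp.

```bash
cat >> h.py <<'E'
from scipy.spatial.transform import Rotation as Ro
def rows(delta,s=None):
    s=s or observe(); return (Ro.from_euler("xyz",s["tool_rot"]).inv().apply(delta)*1000).round(1)
E
python3 - <<'E'
from h import *
import cv2
print(rows([-.191,.551,0]),rows([0,0,-.249]), observe()["qpos"].round(4))
im=read_camera("top")[:,:,::-1]; cv2.imwrite("pics/t2.png",cv2.resize(im[150:270,260:380],None,fx=4.5,fy=4.5,interpolation=2))
print(search_frame("top","tin_a_center"),proj("top",[.4799,-.0344,.148]))
E
```

```text
[ 474.8  286.7 -180.1] [ 88.8  -1.  232.6] [-0.8265  0.8411  0.0361  0.0428  1.9016 -1.6521]
[{'at': [0.5229, 0.3557, 0.1149], 'confidence': 0.56}] [325.84468582 195.17407207]
```

View pics/t2.png

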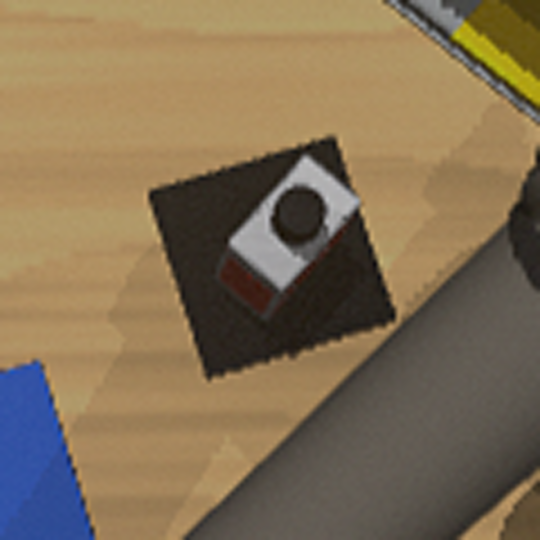

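The tin stands upright on the black mat, with its cap at crop (300,213) and its long side at -41°, as planned. I move behind and above it, keeping the tilt.

Request:
step_arm(
  commands=[
    {"translation":[20,12,-7.6],"roll":0},
    {"translation":[29.7,17.9,-11.3],"roll":0},
    {"translation":[29.7,17.9,-11.3],"roll":0},
    {"translation":[29.7,17.9,-11.3],"roll":0},
    {"translation":[29.7,17.9,-11.3],"roll":0},
    {"translation":[29.7,17.9,-11.3],"roll":0},
    {"translation":[29.7,17.9,-11.3],"roll":0},
    {"translation":[29.7,17.9,-11.3],"roll":0},
    {"translation":[29.7,17.9,-11.3],"roll":0},
    {"translation":[29.7,17.9,-11.3],"roll":0},
    {"translation":[29.7,17.9,-11.3],"roll":0},
    {"translation":[29.7,17.9,-11.3],"roll":0},
    {"translation":[29.7,17.9,-11.3],"roll":0},
    {"translation":[29.7,17.9,-11.3],"roll":0},
    {"translation":[29.7,17.9,-11.3],"roll":0},
    {"translation":[29.7,17.9,-11.3],"roll":0},
    {"translation":[9.7,5.9,-3.7],"roll":0},
    {"translation":[0,0,0],"roll":0},
  ],
  fingers=0.75,
)

```text
time: 19.27
tool_pos: [0.4317, -0.0002, 0.4744]
tool_rot: [3.132, 0.363, 2.419]
contact_force: [0.6, 0.0, 0.6]
opening: 0.0688
grip_force: 0.0
```

Request:
step_arm(
  commands=[
    {"translation":[6,0,15],"roll":0},
    {"translation":[11,0,29],"roll":0},
    {"translation":[11,0,29],"roll":0},
    {"translation":[11,0,29],"roll":0},
    {"translation":[11,0,29],"roll":0},
    {"translation":[11,0,29],"roll":0},
    {"translation":[11,0,29],"roll":0},
    {"translation":[11,0,29],"roll":0},
    {"translation":[6,0,14],"roll":0},
    {"translation":[0,0,0],"roll":0},
  ],
)

```text
time: 20.1
tool_pos: [0.4303, -0.0016, 0.2208]
tool_rot: [3.14, 0.355, 2.416]
contact_force: [-0.3, 0.2, -0.4]
opening: 0.069
grip_force: 0.0
```

```bash
cat >> h.py <<'E'
def grasp_to(c,gx,gz,u=None):
    s=observe(); R=Ro.from_euler("xyz",s["tool_rot"]).as_matrix(); t=R[:,2]
    u=np.array([t[0],t[1],0]) if u is None else np.array(u); u=u/np.linalg.norm(u)
    T=np.array([c[0],c[1],0])+gx*u+[0,0,gz]+.019*t
    return T, (R.T@(T-s["tool_pos"])*1000).round(1), s
E
python3 - <<'E'
from h import *
T,r,s=grasp_to([.4797,-.0344],-.027,.099); print(T.round(4),r,s["tool_pos"],s["tool_rot"].round(3),s["qpos"].round(2))
E
```

```text
[ 0.4644 -0.0209  0.0812] [ 12.6   7.9 144.2] [ 0.43031273 -0.0015915   0.22078092] [3.14  0.355 2.416] [-0.01  0.05  1.98 -0.3   0.86 -0.69]
```

Request:
step_arm(
  commands=[
    {"translation":[6,4,25],"roll":0},
    {"translation":[6.6,3.9,25],"roll":0},
    {"translation":[0,0,25],"roll":0},
    {"translation":[0,0,15],"roll":0},
    {"translation":[0,0,0],"roll":0},
  ],
)

```text
time: 20.52
tool_pos: [0.4525, -0.0088, 0.1338]
tool_rot: [3.138, 0.358, 2.416]
contact_force: [-0.4, -1.0, -0.3]
opening: 0.0685
grip_force: 0.0
```

Run:
```python
from h import *
import cv2
T,r,s=grasp_to([.4797,-.0344],-.027,.099); print(T.round(4),r,s["tool_pos"],s["tool_rot"].round(3))
im=read_camera("scene")[:,:,::-1]; cv2.imwrite("pics/s3.png",cv2.resize(im[120:280,170:350],None,fx=3.6,fy=3.6,interpolation=2))
```

```text
[ 0.4644 -0.0211  0.0812] [ 2.5 -1.4 55.2] [ 0.45248531 -0.00882994  0.13383558] [3.138 0.358 2.416]
```

View pics/s3.png

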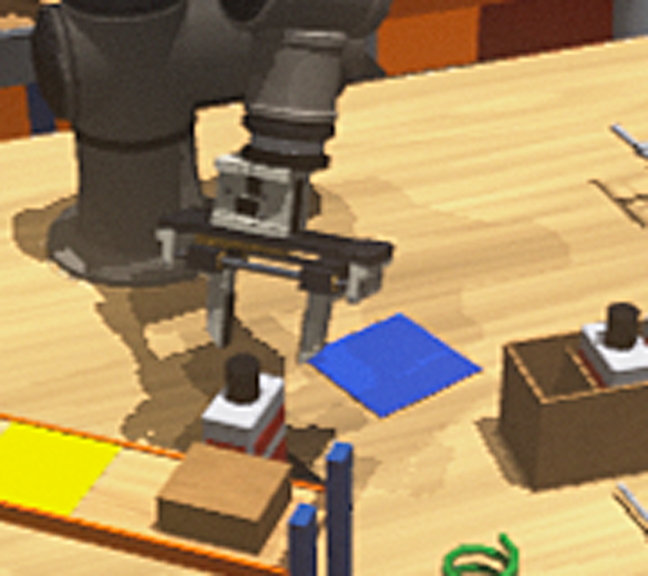

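The tilted gripper sits behind and above the tin at crop (243,400), with its fingers either side of it. I go in.

Request:
step_arm(
  commands=[
    {"translation":[2.5,-1.4,20],"roll":0},
    {"translation":[0,0,20],"roll":0},
    {"translation":[0,0,9],"roll":0},
    {"translation":[0,0,4],"roll":0},
    {"translation":[0,0,0],"roll":0},
    {"translation":[0,0,0],"roll":0},
  ],
)

```text
time: 21.07
tool_pos: [0.4635, -0.0194, 0.0854]
tool_rot: [3.136, 0.361, 2.416]
contact_force: [-0.5, 0.0, -0.6]
opening: 0.0689
grip_force: 0.0
```

Run:
```python
from h import *
T,r,s=grasp_to([.4797,-.0344],-.027,.099); print(T.round(4),r,s["tool_pos"],s["tool_rot"].round(3),s["contact_force"].round(2))
```

```text
[ 0.4643 -0.0212  0.0812] [-0.3 -0.8  4.5] [ 0.4634514  -0.01936929  0.08535493] [3.136 0.361 2.416] [-0.51  0.04 -0.61]
```

Request:
step_arm(
  commands=[
    {"translation":[0,-0.5,3],"roll":0},
    {"translation":[0,0,0],"roll":0},
  ],
)

```text
time: 21.23
tool_pos: [0.4636, -0.0203, 0.082]
tool_rot: [3.136, 0.36, 2.416]
contact_force: [-0.7, -0.2, 0.1]
opening: 0.0692
grip_force: 0.0
```

Request:
step_arm(
  commands=[
    {"translation":[0,0,0],"roll":0},
    {"translation":[0,0,0],"roll":0},
    {"translation":[0,0,0],"roll":0},
    {"translation":[0,0,0],"roll":0},
    {"translation":[0,0,0],"roll":0},
  ],
  fingers=0,
  grip_force=50,
)

```text
time: 21.65
tool_pos: [0.4631, -0.0203, 0.0815]
tool_rot: [3.137, 0.359, 2.416]
contact_force: [-1.9, 0.6, 1.6]
opening: 0.0459
grip_force: 49.8
```

Run:
```python
from h import *
s=observe();print(s["tool_pos"],s["tool_rot"].round(3),s["contact_force"].round(2),rows([0,0,.06],s))
print("tilt",np.degrees(np.arccos(-Ro.from_euler("xyz",s["tool_rot"]).as_matrix()[2,2])))
```

```text
[ 0.46308998 -0.02027128  0.08149388] [3.137 0.359 2.416] [-1.93  0.62  1.56] [-21.1   0.3 -56.2]
tilt 20.578634279339138
```

Request:
step_arm(
  commands=[
    {"translation":[-2.1,0,-5.6],"roll":0},
    {"translation":[-3.5,0,-9.4],"roll":0},
    {"translation":[-3.5,0,-9.4],"roll":0},
    {"translation":[0,0,0],"roll":0},
  ],
)

```text
time: 21.98
tool_pos: [0.4637, -0.0203, 0.1089]
tool_rot: [3.135, 0.361, 2.416]
contact_force: [0.6, 0.3, -4.4]
opening: 0.0459
grip_force: 49.8
```

Run:
```python
from h import *
s=observe();print(s["tool_pos"],s["tool_rot"].round(3),s["contact_force"].round(2),s["torque"].round(2),s["opening"])
u=np.array([.7536,-.6574,0]);v=np.array([.6574,.7536,0])
print(rows(.11*u-.0415*v,s),rows(.1*u,s),rows([0,0,-.01],s))
```

```text
[ 0.46367369 -0.02032383  0.10886822] [3.135 0.361 2.416] [ 0.58  0.26 -4.38] [0.31 0.38 0.01] 0.0459312883809159
[-103.3  -40.8   38.7] [-93.6   0.6  35.3] [ 3.5 -0.1  9.4]
```

Lifted by 27 mm. I carry it to in front of the bay and look.

Request:
step_arm(
  commands=[
    {"translation":[-8,-3,3],"roll":0},
    {"translation":[-16,-6.5,6],"roll":0},
    {"translation":[-20,-8,7.5],"roll":0},
    {"translation":[-20,-8,7.5],"roll":0},
    {"translation":[-20,-8,7.5],"roll":0},
    {"translation":[-13,-5,5],"roll":0},
    {"translation":[-6.3,-2.3,2.2],"roll":0},
    {"translation":[0,0,0],"roll":0},
    {"translation":[0,0,0],"roll":0},
  ],
)

```text
time: 22.73
tool_pos: [0.5178, -0.1236, 0.1067]
tool_rot: [3.138, 0.357, 2.416]
contact_force: [0.1, -0.3, -4.3]
opening: 0.0458
grip_force: 49.8
```

Run:
```python
from h import *
import cv2
s=observe();print(s["tool_pos"],s["tool_rot"].round(3))
a=read_camera("scene")[:,:,::-1];b=read_camera("top")[:,:,::-1]
a=cv2.resize(a[205:345,85:285],None,fx=3.9,fy=3.9,interpolation=2)[:,:];b=cv2.resize(b[90:230,300:460],None,fx=3.9,fy=3.9,interpolation=2)
cv2.imwrite("pics/a4.png",a);cv2.imwrite("pics/b4.png",b)
```

```text
[ 0.51783349 -0.12364821  0.10666251] [3.138 0.357 2.416]
```

View pics/b4.png

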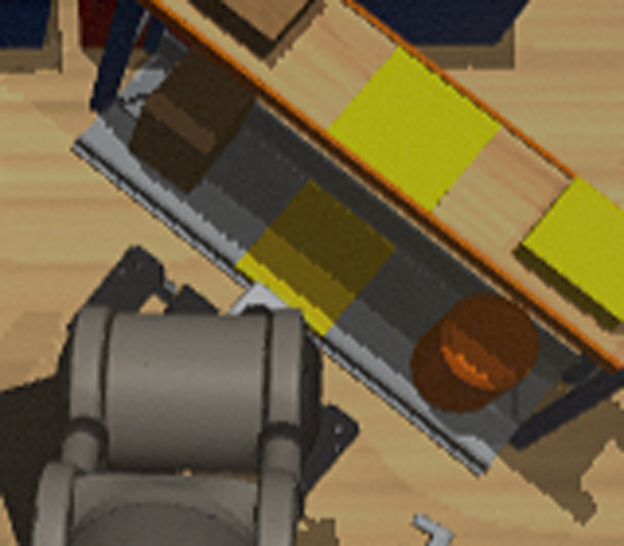

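View pics/a4.png

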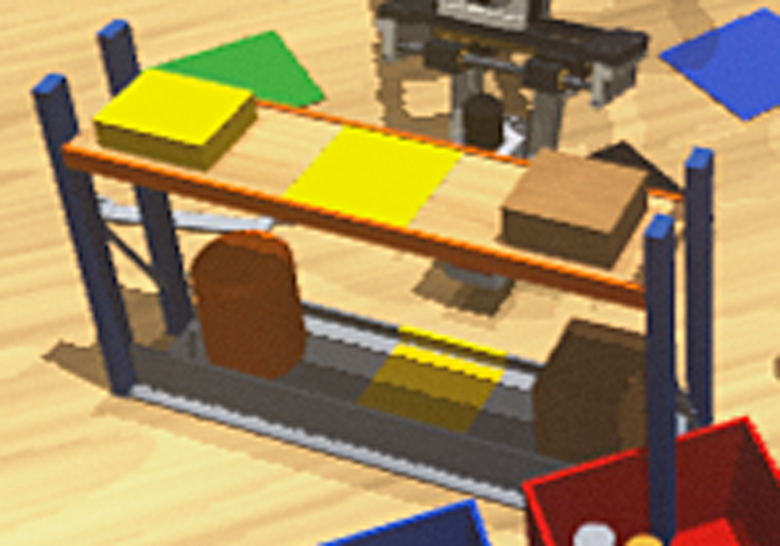

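Run:
```python
from h import *
s=observe()
c=np.array([.5344,-.1377,0]);a=np.radians(-41.4);u=np.array([np.cos(a),np.sin(a),0]);v=np.array([-u[1],u[0],0])
for z in (.0295,.1395): print([((proj("scene",c+.038*u+y*v+[0,0,z])-[85,205])*3.9).round() for y in(-.023,.023)])
print(((proj("scene",c+[0,0,.1735])-[85,205])*3.9).round())
u=np.array([.7536,-.6574,0])
print(rows(.1*u),rows([0,0,-.01]))
```

```text
[array([447., 274.]), array([502., 288.])]
[array([434., 159.]), array([492., 172.])]
[483.  97.]
[-93.7   0.6  35. ] [ 3.5 -0.   9.4]
```

No droop: the tin's lower edge, at crop (447,274)–(502,288), and its cap match the predictions. I move it in over the lip.

Request:
step_arm(
  commands=[
    {"translation":[1,0,2.8],"roll":0},
    {"translation":[-8.4,0,6.3],"roll":0},
    {"translation":[-14,0,5.2],"roll":0},
    {"translation":[-14,0.2,5.2],"roll":0},
    {"translation":[-14,0.2,5.2],"roll":0},
    {"translation":[-14,0.2,5.2],"roll":0},
    {"translation":[-10,0,3.8],"roll":0},
    {"translation":[0,0,0],"roll":0},
    {"translation":[0,0,0],"roll":0},
  ],
)

```text
time: 23.58
tool_pos: [0.5795, -0.1769, 0.101]
tool_rot: [3.137, 0.358, 2.416]
contact_force: [-0.5, 0.0, -4.3]
opening: 0.0456
grip_force: 49.8
```

```bash
cat > st.py <<'E'
from h import *
s=observe(); p=s["tool_pos"]-np.array([.4631,-.0203,.0815])+np.array([.4797,-.0344,.004])
d=p-[.6327,-.223,0]; u=np.array([.7536,-.6574,0]);v=np.array([.6574,.7536,0])
print("tin u,v,under",(d@u).round(4),(d@v).round(4),p[2].round(4),s["tool_rot"].round(3),s["contact_force"].round(1),s["torque"].round(2),"per mm u",rows(.001*u*10),"v",rows(.01*v),"dn",rows([0,0,-.01]),s["qpos"].round(2))
E
python3 st.py
```

```text
tin u,v,under -0.0487 0.0 0.0235 [3.137 0.358 2.416] [-0.5  0.  -4.3] [ 0.31  0.4  -0.01] per mm u [-9.4  0.1  3.5] v [ 0.1 10.   0. ] dn [ 3.5 -0.   9.4] [-0.36  0.48  1.77 -0.23  0.57 -1.03]
```

Another 41 mm in, slowly, to u = -8 mm.

Request:
step_arm(
  commands=[
    {"translation":[-5,0,1.9],"roll":0},
    {"translation":[-8,0,3],"roll":0},
    {"translation":[-8,0.1,3],"roll":0},
    {"translation":[-7,0.1,2.6],"roll":0},
    {"translation":[-6,0,2.2],"roll":0},
    {"translation":[-4.5,0,1.7],"roll":0},
    {"translation":[0,0,0],"roll":0},
  ],
)

```text
time: 24.17
tool_pos: [0.6113, -0.2048, 0.1018]
tool_rot: [3.136, 0.36, 2.416]
contact_force: [-0.3, -0.1, -3.8]
opening: 0.0455
grip_force: 49.8
```

```bash
python3 st.py
```

```text
tin u,v,under -0.0063 -0.0 0.0243 [3.136 0.36  2.416] [-0.3 -0.1 -3.8] [0.35 0.47 0.03] per mm u [-9.4  0.1  3.5] v [ 0.1 10.   0. ] dn [ 3.5 -0.   9.4] [-0.39  0.53  1.66 -0.2   0.61 -1.09]
```

Request:
step_arm(
  commands=[
    {"translation":[1.4,0,3.8],"roll":0},
    {"translation":[0,0,5],"roll":0},
    {"translation":[-0.5,0,5.5],"roll":0},
    {"translation":[-1,0,4.2],"roll":0},
    {"translation":[0,0,0],"roll":0},
    {"translation":[0,0,0],"roll":0},
  ],
)

```text
time: 24.67
tool_pos: [0.6153, -0.2082, 0.0839]
tool_rot: [3.137, 0.358, 2.416]
contact_force: [0.4, -0.6, -4.7]
opening: 0.0455
grip_force: 49.8
```

```bash
python3 st.py
```

```text
tin u,v,under -0.001 0.0 0.0064 [3.137 0.358 2.416] [ 0.4 -0.6 -4.7] [ 0.33  0.42 -0.02] per mm u [-9.4  0.1  3.5] v [ 0.1 10.   0. ] dn [ 3.5 -0.   9.4] [-0.39  0.56  1.66 -0.2   0.58 -1.08]
```

Request:
step_arm(
  commands=[
    {"translation":[0.4,0,0.9],"roll":0},
    {"translation":[0.4,0,0.9],"roll":0},
    {"translation":[0.2,0,0.5],"roll":0},
    {"translation":[0,0,0],"roll":0},
    {"translation":[0,0,0],"roll":0},
  ],
)

```text
time: 25.08
tool_pos: [0.6154, -0.2081, 0.082]
tool_rot: [3.137, 0.359, 2.416]
contact_force: [-0.1, -0.1, -4.6]
opening: 0.0458
grip_force: 49.8
```

```bash
python3 st.py
python3 - <<'E'
from h import *
import cv2
a=read_camera("scene")[:,:,::-1];b=read_camera("top")[:,:,::-1]
a=cv2.resize(a[205:345,85:285],None,fx=3.1,fy=3.1,interpolation=2);cv2.imwrite("pics/a5.png",a)
E
```

```text
tin u,v,under -0.001 0.0001 0.0045 [3.137 0.359 2.416] [-0.1 -0.1 -4.6] [ 0.28  0.36 -0.04] per mm u [-9.4  0.1  3.5] v [ 0.1 10.   0. ] dn [ 3.5 -0.   9.4] [-0.39  0.57  1.67 -0.21  0.58 -1.08]
```

Request:
step_arm(
  commands=[
    {"translation":[0.3,0,0.8],"roll":0},
    {"translation":[0.2,0,0.5],"roll":0},
    {"translation":[0,0,0],"roll":0},
    {"translation":[0,0,0],"roll":0},
  ],
)

```text
time: 25.52
tool_pos: [0.6156, -0.2082, 0.0816]
tool_rot: [3.136, 0.36, 2.416]
contact_force: [-5.3, 1.8, 5.4]
opening: 0.0459
grip_force: 49.9
```

```bash
python3 st.py
```

```text
tin u,v,under -0.0008 0.0002 0.0041 [3.136 0.36  2.416] [-5.3  1.8  5.4] [ 0.29  0.69 -0.07] per mm u [-9.4  0.1  3.5] v [ 0.1 10.   0. ] dn [ 3.5 -0.   9.4] [-0.39  0.57  1.67 -0.21  0.57 -1.08]
```

Request:
step_arm(
  commands=[
    {"translation":[0,0,0],"roll":0},
    {"translation":[0,0,0],"roll":0},
    {"translation":[0,0,0],"roll":0},
    {"translation":[0,0,0],"roll":0},
  ],
  fingers=0.75,
)

```text
time: 25.85
tool_pos: [0.6158, -0.2083, 0.0807]
tool_rot: [3.136, 0.36, 2.416]
contact_force: [-0.3, 0.2, 0.6]
opening: 0.0667
grip_force: 0.0
```

Request:
step_arm(
  commands=[
    {"translation":[2,0,-6],"roll":0},
    {"translation":[4,0,-12],"roll":0},
    {"translation":[8,0,-20],"roll":0},
    {"translation":[10,0,-25],"roll":0},
    {"translation":[20,0,-25],"roll":0},
    {"translation":[25,0,-25],"roll":0},
    {"translation":[25,0,-25],"roll":0},
    {"translation":[25,0,-25],"roll":0},
    {"translation":[25,0,-25],"roll":0},
    {"translation":[0,0,0],"roll":0},
    {"translation":[0,0,0],"roll":0},
  ],
)

```text
time: 26.77
tool_pos: [0.464, -0.0745, 0.2079]
tool_rot: [3.135, 0.363, 2.418]
contact_force: [0.8, 0.0, 0.1]
opening: 0.0686
grip_force: 0.0
```

Run:
```python
from h import *
import cv2
a=read_camera("scene")[:,:,::-1];b=read_camera("top")[:,:,::-1]
a=cv2.resize(a[170:345,85:400],None,fx=2.5,fy=2.5,interpolation=2)[:,:787]
b=cv2.resize(b[60:225,300:480],None,fx=1.2,fy=1.2,interpolation=2)
o=np.zeros((600,790,3),np.uint8);o[:a.shape[0],:a.shape[1]]=a
b=read_camera("top")[:,:,::-1];b1=cv2.resize(b[140:225,330:430],None,fx=1.9,fy=1.9,interpolation=2)
b2=cv2.resize(b[40:225,120:480],None,fx=.9,fy=.9)
o[438:438+min(161,b1.shape[0]),:b1.shape[1]]=b1[:161];o[438:438+161,250:250+b2.shape[1]]=b2[:161]
cv2.imwrite("pics/end.png",o);s=observe();print(s["tool_pos"],s["contact_force"].round(1))
u=np.array([.7536,-.6574,0]);v=np.array([.6574,.7536,0]);c=np.array([.6327,-.223,0])
for X in ((.0,.0,.148),(.038,.023,.004),(.038,-.023,.004)): print(X,((proj("scene",c+X[0]*u+X[1]*v+[0,0,X[2]])-[85,170])*2.5).round())
```

```text
[ 0.46485117 -0.07586783  0.2060177 ] [ 0.3 -0.7  0.3]
(0.0, 0.0, 0.148) [257. 240.]
(0.038, 0.023, 0.004) [272. 368.]
(0.038, -0.023, 0.004) [234. 357.]
```

View pics/end.png

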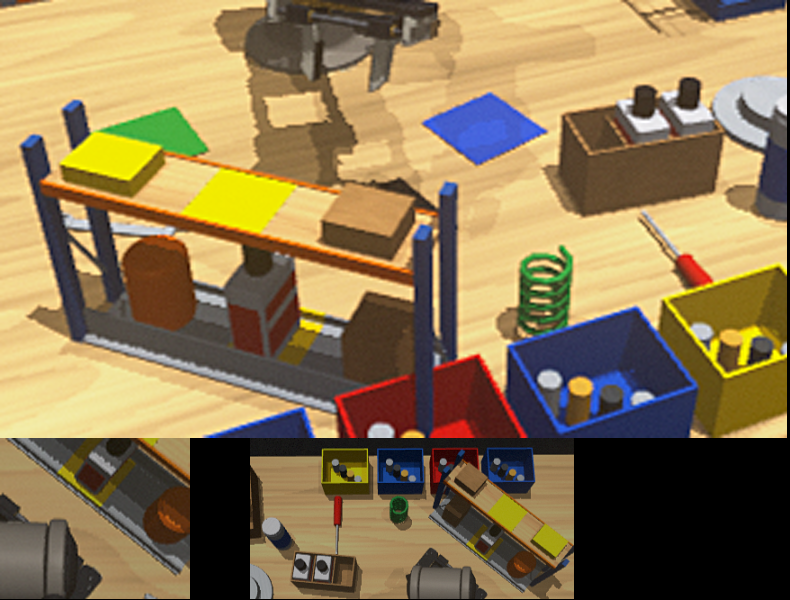

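The tin stands upright at crop (262,300), centred on the yellow pad with pad showing on both sides. Both empties stand in the carton, the other goods are undisturbed, and the gripper is clear.

```bash
python3 -c "
from cell import *
print(hand_in())"
```

```text
the job is handed in; nothing more can be done
None
```

The full tin (about 3.9 N, from the carton's -y cell) was stood on the black mat, regrasped by its sides and stood on the yellow pad in the fluids bay at about 27 s; both empties are still in the carton and the job is handed in. One doubt: while tilting the tool I over-reached, and joint 3 read 0.036 rad against its 0.04 limit, so the range check could count against it.

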